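Slide the drip tray home under the draining stand and bolt it

ROBOT

A 6-joint arm with a two-finger parallel gripper is mounted at the origin on a cart in front of the work surface, level with it; the furniture and walls round the work are solid. World frame = base frame: x ahead of the robot, y to its left, z up, the work surface at z = 0. Lengths are in mm, angles in rad, forces in N, time in s.
With the tool pointing down it reaches from about 350 to 975 mm from the base axis. Payload 17.4 kg.
Tool frame: the origin (TCP) lies between the finger pads; the fingertips stand 14 mm ahead of it and the grasp point (between the pads) lies 5 mm behind it; z points along the fingers, y is the line along which they close (so a half turn about z gives the same grasp; the last joint's range is limited). The gripper opens to 85 mm and grips with 20 to 120 N. Pads are 22 mm wide; open, the fingers measure 114 mm over their backs; the gripper's body (76 mm by 85 mm) begins 54 mm behind the grasp point. The pads swing forward as they close: fully open they stand 13 mm farther back than shut.
Start: joints at [1.29, 0.116, 1.442, -0, 1.584, -0.038], TCP at [162.292, 655.205, 245.303] pointing down, gripper open.
Joint ranges: [-2.83, 2.83], [-0.83, 2.19], [0.07, 2.5], [-1.14, 4.28], [0.01, 3], [-2.97, 2.97]. Speed limits (rad/s): [1.89, 1.89, 2.22, 3.14, 3.14, 3.14].

INTERFACE

Orientations are given as a rotation vector (axis times angle).
In Python, from workcell import ctrl gives the robot as it stands.
- The arm moves only by the tool move_arm, never from a script. Its argument "deltas" is a list of rows, each an object of numbers: "claw": the opening, from 0 (shut) to 1 (fully open); "x", "y", "z": the shift along the tool's x, y, z in m; "yaw": the turn about the tool's z in degrees. A call has 1 to 10 rows; each row shifts and turns the commanded pose from where the row before left it, along the tool's axes as they then stand; what a row does not reach is not made up. A row lasts 1/12 s, in which the tool goes at most 41.7 mm and 7.16 degrees, less where a joint would pass 70% of its speed; a pose out of reach is approached as far as the arm can. A call is refused whole if a number of a shift passes 0.0417 or a number of a turn 7.16, either way. A call with a gripper value outside its range is refused whole. The fingers move at their own pace and stop on an object; "grip_force" is the grip in N (left out, the last holds). Time passes only in rows, so rows that do not move let the fingers close. It gives the time, the measured TCP pose, the force, the opening and the grip force at its end, in the units of the state.
- ctrl.get_obs(): the state, without advancing time (a new reading comes with each control period).
- ctrl.camera(name): name is "scene" or "top" or "wrist"; returns the picture (384x512x3 uint8, blue, green, red); there is no depth.
- ctrl.calibration(name): a dict with "intrinsics" (3x3 intrinsics, pixels), "R" (3x3) and "t" (3): a world point X has camera coordinates R X + t. Camera axes: x right, y down, z forward; pixel columns grow to the right and rows downward; lengths in mm; the calibration is good to about 2 mm. A picture is of the moment at which its call begins: read the wrist's pose just before it. calibration takes no time and is no camera call; for the wrist camera it gives the pose at the moment of the call.
- ctrl.hand_in(): hands the job in; it is judged then, once.
Trained networks look in the newest picture that a camera, given by its name, has taken for a name from the list of things; names that differ only in an ending like _2 or _b are one class to them, and where a whole thing is asked for, a point or a joint stands for the part that bears it (a point fixed in the world has none). Each returns a list of dicts, best first, with "p" (0 to 1); they miss things now and then, are a little off and sometimes report something else, mostly with a low value. They report only what shows in the picture. A call takes as long as a camera call.
- ctrl.look_for(camera, thing): "position" ([column, row] as shares, 0 to 1, of the picture: columns of its width, rows of its height, amid what is visible of it).
- ctrl.tip_of(camera, thing): "position" ([column, row] as shares, 0 to 1, of the picture: columns of its width, rows of its height: a listed point, or the origin of a listed thing).
The state is a dict: "time_s": time; "joint_pos": joint angles; "joint_vel": joint speeds; "effort": joint torques, N m; "position": TCP position; "orientation": TCP orientation; "ft_force": force on the tool from outside, world axes, zero at the start; "moment": the same for the moment, N m; "gripper_width": finger opening in mm; "grasp_force": force on a finger pad.
Only numpy, scipy, OpenCV 4.12 (cv2) and the standard library are available. Lean on these libraries where they do the work, as an engineer would, in place of code of your own. Each camera call takes 0.05 s, during which the arm holds its last target. There are 200 camera calls.

TASK

Slide the empty drip tray, open side up, all the way into the bay under the green draining stand until it stops with its front flush with the stand's front face, then shoot the red-knobbed bolt fully across in front of it and let go of everything. The guides inside the bay sit off-centre and cannot be seen, so feel the tray in along them gently, without forcing it, and leave the pedal on the stand and the tools on the bench alone.

Things in the scene. Friction and masses are not known exactly. Their poses are not given: they have to be found in the camera images.
- tray: Loose aluminium drip tray on the bench, about 0.35 kg; pan 110 long (x) x 120 wide (y) x 30 mm high, grey front panel 36 mm high. Origin: underside centre of the pan; z up; x points from the front panel (outer face x = -55 mm) to the leading edge (x = +55 mm), which enters the bay first; leading corners rounded, 6 mm radius. Slides on the bench; need not be lifted.
- tray_bar (a point): Centre of the tray's black pull bar, 12 (x) x 56 (y) x 14 (z) mm, at tray (-95, 0, 38) mm: 40 mm in front of the front panel and held by two 8 mm round arms at y = +-17 mm. The bar can be pinched from above, fingers in front of and behind it. A tray turns a little in a pinch when pushed at its tip.
- stand: Green draining stand fixed to the bench, 268 wide x 124 deep x 52 mm high over its alloy ribs. Origin: on the bench under the middle of the mouth, in the plane of the front face; x points into the bay, y to the left, z up. The mouth is 168 mm wide (y = +-84) and 43 mm high; the bay's floor is the bench itself.
- bay_stop (a point): Foot of the bay's back wall at stand (110, 0, 0) mm: the stop. A tray fully home touches it with its leading edge, has its origin at stand x = 55 mm and its front panel flush with the stand's face.
- bay_flare (a point): Point under the stand's roof at stand (40, 0, 0) mm, where the guides' flares end and the channel begins. Two rigid, slippery white side guides form a channel 122.5 mm wide (tray plus 1.25 mm each side), parallel to stand x, from x = 40 to 110 mm; between x = 40 and 4 mm they flare outward by 24 mm a side.
- bay_middle (a point): Middle of the bay between the fixed cheeks, stand (75, 0, 0) mm; NOT the channel's middle. The guides are clamped together up to 14 mm left or right of it; nothing measures this. Find it by the sideways force as the tray touches a flare or guide. They bend above 30 N; a lined-up tray slides with bench friction only (2 to 6 N).
- bolt (a joint): Travel of the steel bolt on the stand's front face, m: 0 drawn back (left), 0.046 fully across. Slides to the stand's -y with about 1.5 N of friction and stays where left. The 10 mm rod runs 10 mm in front of the face, 26 mm high, tip at stand y = 86 mm minus the travel; it passes the tray's panel only when the tray is within 5 mm of home.
- bolt_knob (a point): Top centre of the upright red knob on the bolt (14 mm diameter, 24 mm tall, its top 76 mm above the bench), at stand (-10 mm, +106 mm minus the travel). Push it towards the stand's -y.
- drained_pedal: Black flat bicycle pedal, 107 x 92 x 22 mm, lying loose on the stand's roof; leave it there. Origin at the centre of its underside.
- wrench: Steel combination wrench, 194 x 29 x 5 mm, lying loose on the bench to the right; leave it. Origin at the centre of its underside.
- driver: Wood-handled screwdriver, 239 x 28 x 30 mm, lying loose on the bench to the right; leave it. Origin at the centre of its underside.

How it is judged:
By the outcome, as a careful person would: the job done as asked, in the order asked, and still so for the second after the job is handed in, with the robot touching nothing.
It also fails if it takes over 72 s, if anything falls off the work surface, if the arm or the gripper's body presses on something with over 40 N, if the wrist force passes 120 N, or if a joint passes its speed limit or range.

## Working session

There is one attempt and no reset: what is moved stays moved. The work goes in short steps, Python scripts to look and compute and a tool call to move; the robot and the scene stay as the last step left them, time stands still between calls to the robot, and variables do not carry over. Pictures are saved under pics/ and viewed, at most 10 in all, crops included, and the job is handed in when it is done.

Besides the shell and the picture viewer there is one more tool, called after "Request:" in YAML: its name, and indented under it one key for each argument. move_arm: Moves the arm, as the interface text tells. Its arguments: {"type":"object","properties":{"deltas":{"type":"array"},"grip_force":{"type":"number"}},"required":["deltas"]}

```bash
mkdir -p pics
cat > h.py <<'E'
import numpy as np, cv2
from workcell import ctrl
def ray(cam,px):
    c=ctrl.calibration(cam);K=np.array(c["intrinsics"]);R=np.array(c["R"]);t=np.array(c["t"]).ravel()
    return -R.T@t, R.T@np.linalg.solve(K,[px[0],px[1],1])
def at_z(cam,pos,z):
    o,d=ray(cam,(pos[0]*512,pos[1]*384)); return o+d*(z-o[2])/d[2]
def find(cam,things):
    for n,z in things:
        for f in ("tip_of","look_for"):
            r=getattr(ctrl,f)(cam,n)[:2]
            print(cam,n,f,[(round(q["p"],2),np.round(np.array(q["position"])*[512,384],0).tolist(),np.round(at_z(cam,q["position"],z),1).tolist()) for q in r])
E
python3 - <<'E'
from h import *
o=ctrl.get_obs();print({k:np.round(v,3).tolist() for k,v in o.items()})
ims=[]
for c in("top","scene"):
    im=ctrl.camera(c);ims.append(im)
    find(c,[("tray",0),("tray_bar",38),("stand",0),("bay_stop",0),("bolt_knob",76)])
cv2.imwrite("pics/a.png",ims[0]);cv2.imwrite("pics/b.png",ims[1])
E
```

```text
{'time_s': 0.0, 'joint_pos': [1.29, 0.117, 1.442, 0.0, 1.584, -0.038], 'joint_vel': [-0.0, -0.001, -0.0, -0.001, 0.003, -0.0], 'effort': [-0.006, -73.198, -63.248, -0.0, 0.006, -0.0], 'position': [162.245, 655.025, 244.523], 'orientation': [-0.38, -3.118, 0.002], 'ft_force': [0.291, 0.115, -0.603], 'moment': [-0.021, -0.003, -0.004], 'grasp_force': 0.0, 'gripper_width': 85.785}
top tray tip_of [(0.97, [288.0, 208.0], [543.2, -120.3, 0.0])]
top tray look_for [(0.64, [289.0, 207.0], [547.4, -123.2, 0.0])]
top tray_bar tip_of [(0.78, [305.0, 238.0], [455.1, -160.9, 38.0])]
top tray_bar look_for [(0.65, [289.0, 209.0], [533.5, -119.3, 38.0])]
top stand tip_of [(0.79, [160.0, 196.0], [585.0, 244.7, 0.0])]
top stand look_for [(0.7, [149.0, 173.0], [653.0, 276.7, 0.0]), (0.27, [120.0, 204.0], [565.7, 357.9, 0.0])]
top bay_stop tip_of []
top bay_stop look_for [(0.65, [151.0, 174.0], [649.3, 272.4, 0.0]), (0.3, [378.0, 206.0], [544.7, -375.8, 0.0])]
top bolt_knob tip_of [(0.57, [119.0, 199.0], [564.8, 339.0, 76.0])]
top bolt_knob look_for [(0.64, [119.0, 202.0], [556.9, 340.4, 76.0]), (0.57, [289.0, 210.0], [525.4, -115.5, 76.0])]
scene tray tip_of []
scene tray look_for [(0.58, [264.0, 230.0], [555.2, -127.5, 0.0])]
scene tray_bar tip_of [(0.67, [245.0, 235.0], [453.0, -161.8, 38.0]), (0.43, [325.0, 273.0], [511.4, -417.4, 38.0])]
scene tray_bar look_for [(0.23, [224.0, 179.0], [623.2, 214.3, 38.0])]
scene stand tip_of [(0.85, [208.0, 190.0], [562.0, 234.2, 0.0])]
scene stand look_for [(0.88, [222.0, 178.0], [672.2, 301.3, 0.0])]
scene bay_stop tip_of [(0.68, [232.0, 182.0], [684.5, 247.5, 0.0])]
scene bay_stop look_for [(0.97, [225.0, 177.0], [686.3, 299.0, 0.0])]
scene bolt_knob tip_of [(0.52, [194.0, 159.0], [591.9, 394.2, 76.0])]
scene bolt_knob look_for [(0.41, [194.0, 166.0], [551.6, 320.8, 76.0])]
```

View pics/a.png

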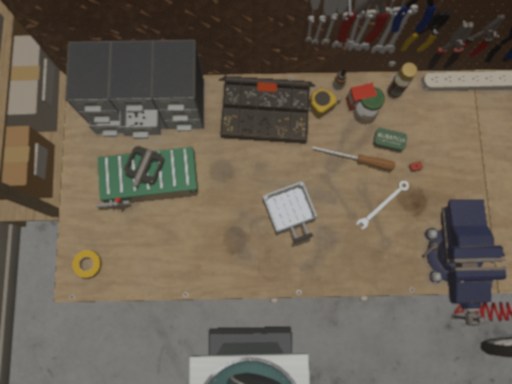

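View pics/b.png

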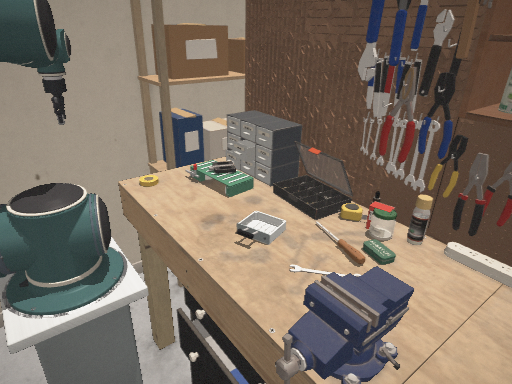

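The top view shows the tray at (290,208) with its bar at (302,238), the stand at (149,173) with its front edge about (101,203)–(197,192), and the red knob at (118,201). The route between tray and stand is clear. I'll move over the stand for a closer look.

Request:
move_arm:
  deltas:
    - {"x":-0.029,"y":-0.022,"claw":0.5}
    - {"x":-0.029,"y":-0.022}
    - {"x":-0.029,"y":-0.022}
    - {"x":-0.029,"y":-0.022}
    - {"x":-0.029,"y":-0.022}
    - {"x":-0.029,"y":-0.022}
    - {"x":-0.029,"y":-0.022}
    - {"x":-0.029,"y":-0.022}
    - {"x":-0.029,"y":-0.022}
    - {"x":-0.029,"y":-0.022}

```text
invalid input at $.deltas[0]: expected keys claw, x, y, z, yaw
```

Request:
move_arm:
  deltas:
    - {"x":-0.029,"y":-0.022,"z":-0.03,"yaw":0}
    - {"x":-0.029,"y":-0.022,"z":-0.03}
    - {"x":-0.029,"y":-0.022,"z":-0.03}
    - {"x":-0.02,"y":-0.022,"z":-0.03}
    - {"yaw":7}
    - {"yaw":7}
    - {"yaw":7}
    - {"yaw":7}
    - {"yaw":7}
    - {"yaw":7}

```text
invalid input at $.deltas[0]: expected keys claw, x, y, z, yaw
```

Run:
```python
from h import *
o=ctrl.get_obs();print({k:np.round(o[k],3).tolist() for k in("time_s","position","orientation","joint_pos","gripper_width")})
c=ctrl.calibration("wrist");print(np.round(-np.array(c["R"]).T@np.ravel(c["t"])),np.round(c["R"],2).tolist())
im=ctrl.camera("wrist");cv2.imwrite("pics/c.png",im)
find("wrist",[("tray",0),("tray_bar",38),("stand",0),("bay_stop",0),("bay_middle",0),("bolt_knob",76)])
```

```text
{'time_s': 1.1, 'position': [162.298, 655.211, 245.309], 'orientation': [0.38, 3.118, -0.0], 'joint_pos': [1.29, 0.116, 1.442, -0.0, 1.584, -0.038], 'gripper_width': 85.305}
[ 83. 674. 374.] [[0.24, 0.97, -0.0], [0.92, -0.23, 0.32], [0.31, -0.08, -0.95]]
wrist tray tip_of []
wrist tray look_for []
wrist tray_bar tip_of []
wrist tray_bar look_for []
wrist stand tip_of []
wrist stand look_for []
wrist bay_stop tip_of []
wrist bay_stop look_for []
wrist bay_middle tip_of []
wrist bay_middle look_for []
wrist bolt_knob tip_of []
wrist bolt_knob look_for []
```

View pics/c.png

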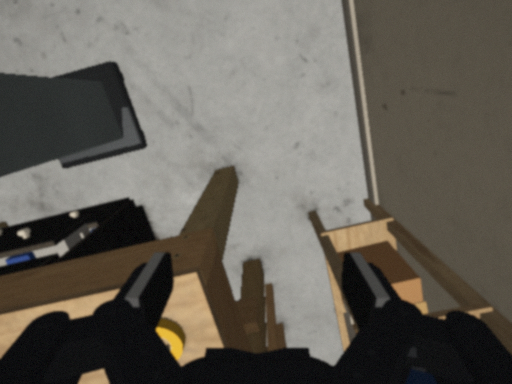

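The arm has not moved: every row needs all five keys. The wrist view just shows the bench edge and floor, with the fingers at the bottom.

Request:
move_arm:
  deltas:
    - {"x":-0.029,"y":-0.022,"z":0,"yaw":0,"claw":0.5}
    - {"x":-0.029,"y":-0.022,"z":0,"yaw":0,"claw":0.5}
    - {"x":-0.029,"y":-0.022,"z":0,"yaw":0,"claw":0.5}
    - {"x":-0.029,"y":-0.022,"z":0,"yaw":0,"claw":0.5}
    - {"x":-0.029,"y":-0.022,"z":0,"yaw":0,"claw":0.5}
    - {"x":-0.029,"y":-0.022,"z":0,"yaw":0,"claw":0.5}
    - {"x":-0.029,"y":-0.022,"z":0,"yaw":0,"claw":0.5}
    - {"x":-0.029,"y":-0.022,"z":0,"yaw":0,"claw":0.5}
    - {"x":-0.029,"y":-0.022,"z":0,"yaw":0,"claw":0.5}
    - {"x":-0.029,"y":-0.022,"z":0,"yaw":0,"claw":0.5}

```text
time_s: 2.58
position: [391.6, 370.4, 245.6]
orientation: [0.38, 3.118, 0.001]
ft_force: [0.8, -0.4, -0.6]
gripper_width: 42.8
grasp_force: 0.0
```

Request:
move_arm:
  deltas:
    - {"x":-0.029,"y":-0.022,"z":-0.015,"yaw":0,"claw":0.5}
    - {"x":-0.029,"y":-0.022,"z":-0.015,"yaw":0,"claw":0.5}
    - {"x":-0.029,"y":-0.022,"z":-0.015,"yaw":0,"claw":0.5}
    - {"x":-0.029,"y":-0.022,"z":-0.015,"yaw":0,"claw":0.5}
    - {"x":0,"y":0,"z":-0.015,"yaw":0,"claw":0.5}
    - {"x":0,"y":0,"z":-0.015,"yaw":0,"claw":0.5}
    - {"x":0,"y":0,"z":0,"yaw":0,"claw":0.5}
    - {"x":0,"y":0,"z":0,"yaw":0,"claw":0.5}

```text
time_s: 3.25
position: [482.0, 259.4, 336.0]
orientation: [0.379, 3.118, 0.001]
ft_force: [0.3, 0.7, -0.4]
gripper_width: 42.3
grasp_force: 0.0
```

```bash
cat > look.py <<'E'
import sys
from h import *
o=ctrl.get_obs();print({k:np.round(o[k],3).tolist() for k in("time_s","position","orientation","joint_pos","gripper_width")})
im=ctrl.camera("wrist");cv2.imwrite("pics/%s.png"%sys.argv[1],im)
find("wrist",[("tray",0),("tray_bar",38),("stand",0),("bay_stop",0),("bolt_knob",76)])
E
python3 look.py d
```

```text
{'time_s': 3.25, 'position': [482.001, 259.429, 335.958], 'orientation': [0.379, 3.118, 0.001], 'joint_pos': [0.447, -0.172, 1.579, 0.0, 1.734, -0.882], 'gripper_width': 42.321}
wrist tray tip_of [(0.72, [51.0, 238.0], [545.5, -126.5, 0.0])]
wrist tray look_for [(0.87, [44.0, 241.0], [547.5, -140.4, 0.0]), (0.53, [327.0, 195.0], [580.9, 353.6, 0.0])]
wrist tray_bar tip_of [(0.38, [49.0, 239.0], [534.0, -96.0, 38.0])]
wrist tray_bar look_for [(0.88, [44.0, 237.0], [529.6, -103.1, 38.0])]
wrist stand tip_of [(0.87, [264.0, 211.0], [585.2, 245.3, 0.0])]
wrist stand look_for [(0.83, [297.0, 238.0], [647.0, 289.1, 0.0])]
wrist bay_stop tip_of []
wrist bay_stop look_for [(0.9, [294.0, 236.0], [642.1, 284.9, 0.0]), (0.47, [34.0, 326.0], [712.0, -245.3, 0.0])]
wrist bolt_knob tip_of [(0.6, [331.0, 206.0], [570.7, 343.0, 76.0])]
wrist bolt_knob look_for [(0.95, [332.0, 195.0], [554.4, 346.4, 76.0])]
```

View pics/d.png

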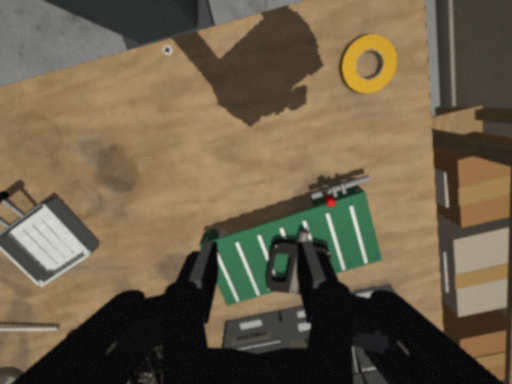

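The stand is in clear view: front-top edge runs from about (212,240) to (363,193), red knob top at (331,203); the tray is at (45,240) with its bar at the upper left.

Run:
```python
from h import *
for cam,f,roi in(("wrist","pics/d.png",(180,170,400,320)),("top","pics/a.png",(80,130,215,220))):
    im=cv2.imread(f);h=cv2.cvtColor(im,cv2.COLOR_BGR2HSV)
    x0,y0,x1,y1=roi
    # rectify onto z=48 plane, 1 px=1mm; col=y, row=x
    c=ctrl.calibration(cam);K=np.array(c["intrinsics"]);R=np.array(c["R"]);t=np.ravel(c["t"])
    H=K@np.column_stack([R[:,0],R[:,1],R[:,2]*48+t])@np.array([[0,1,500],[1,0,60],[0,0,1.]])
    r=cv2.warpPerspective(im,H,(400,300),flags=cv2.WARP_INVERSE_MAP|cv2.INTER_LINEAR)
    hs=cv2.cvtColor(r,cv2.COLOR_BGR2HSV);m=cv2.inRange(hs,(60,90,60),(95,255,255))
    m=cv2.morphologyEx(m,cv2.MORPH_OPEN,np.ones((5,5)))
    n=cv2.findNonZero(m);print(cam,cv2.minAreaRect(n))
    cols=np.arange(400);pts=np.array([(x,np.flatnonzero(m[:,x])[0]) for x in cols if m[:,x].any()])
    s=(pts[:,0]>np.percentile(pts[:,0],12))&(pts[:,0]<np.percentile(pts[:,0],65));p=pts[s]
    for _ in range(4):
        k=np.polyfit(p[:,0],p[:,1],1);e=abs(np.polyval(k,p[:,0])-p[:,1]);p=p[e<max(1.5,np.median(e)*2)]
    print("front x at y=240:",np.polyval(k,180)+500,"slope",k[0],"y range",pts[0,0]+60,pts[-1,0]+60)
    cv2.imwrite("pics/r_%s.png"%cam,r)
a,b=[cv2.imread("pics/r_%s.png"%c) for c in("wrist","top")]
cv2.imwrite("pics/r.png",np.hstack([a,b]))
```

```text
wrist ((212.56857299804688, 143.041748046875), (121.36847686767578, 261.9054870605469), 84.47245788574219)
front x at y=240: 586.8620581795433 slope -0.10046918986549895 y range 144 407
top ((184.3687744140625, 140.90431213378906), (66.04928588867188, 178.7207794189453), 49.83440017700195)
front x at y=240: 610.5663026521061 slope -1.7541787385781125 y range 179 331
```

View pics/r.png

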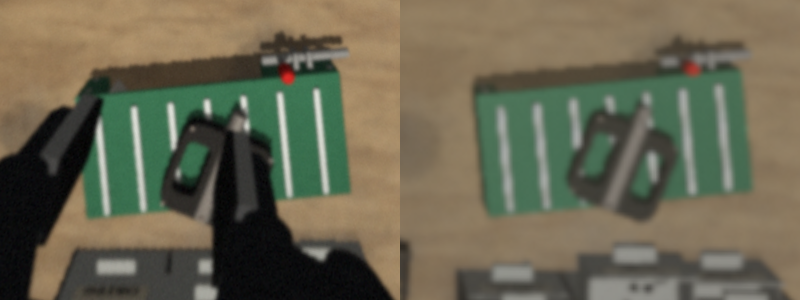

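Request:
move_arm:
  deltas:
    - {"x":0,"y":-0.04,"z":0,"yaw":6.5,"claw":0.5}
    - {"x":0,"y":-0.04,"z":0,"yaw":6.5,"claw":0.5}
    - {"x":0,"y":-0.04,"z":0,"yaw":6.5,"claw":0.5}
    - {"x":0,"y":-0.04,"z":0,"yaw":6.5,"claw":0.5}
    - {"x":0.0,"y":-0.04,"z":0,"yaw":6.5,"claw":0.5}
    - {"x":0.015,"y":-0.035,"z":0.01,"yaw":6.5,"claw":0.5}
    - {"x":0.035,"y":-0.015,"z":0.02,"yaw":6.5,"claw":0.5}
    - {"x":0.035,"y":-0.01,"z":0.02,"yaw":6,"claw":0.5}
    - {"x":0.035,"y":0,"z":0.02,"yaw":0,"claw":0.5}

```text
time_s: 4.55
position: [284.5, 141.8, 267.5]
orientation: [1.7, 2.639, 0.004]
ft_force: [0.6, 1.4, 0.4]
gripper_width: 42.7
grasp_force: 0.0
```

The rectified views agree: stand yaw is about 0.1 rad and its front edge is near x 586 at y 240. The mouth's dark opening spans about y 155–320. On to the tray.

Request:
move_arm:
  deltas:
    - {"x":-0.03,"y":0.003,"z":0,"yaw":0,"claw":0.5}
    - {"x":-0.03,"y":0.003,"z":0,"yaw":0,"claw":0.5}
    - {"x":-0.03,"y":0.003,"z":0,"yaw":0,"claw":0.5}
    - {"x":-0.03,"y":0.003,"z":0,"yaw":0,"claw":0.5}
    - {"x":-0.03,"y":0.003,"z":0,"yaw":0,"claw":0.5}
    - {"x":-0.03,"y":0.003,"z":0,"yaw":0,"claw":0.5}
    - {"x":-0.03,"y":0.003,"z":0,"yaw":0,"claw":0.5}
    - {"x":-0.03,"y":0.003,"z":0,"yaw":0,"claw":0.5}
    - {"x":0,"y":0.0,"z":0,"yaw":0,"claw":0.5}

```text
time_s: 5.3
position: [410.7, -68.0, 266.8]
orientation: [-1.691, -2.647, 0.002]
ft_force: [1.0, 0.9, -0.8]
gripper_width: 42.9
grasp_force: 0.0
```

```bash
python3 look.py e
```

```text
{'time_s': 5.3, 'position': [410.675, -68.001, 266.794], 'orientation': [-1.691, -2.647, 0.002], 'joint_pos': [-0.225, -0.474, 1.921, -0.001, 1.696, -0.659], 'gripper_width': 42.878}
wrist tray tip_of [(0.65, [323.0, 231.0], [543.5, -121.8, 0.0])]
wrist tray look_for [(0.72, [331.0, 229.0], [551.9, -113.7, 0.0])]
wrist tray_bar tip_of [(0.55, [262.0, 235.0], [455.8, -147.9, 38.0])]
wrist tray_bar look_for [(0.77, [332.0, 227.0], [535.4, -99.1, 38.0])]
wrist stand tip_of []
wrist stand look_for [(0.57, [495.0, 69.0], [628.2, 162.6, 0.0])]
wrist bay_stop tip_of []
wrist bay_stop look_for [(0.6, [493.0, 67.0], [625.6, 162.7, 0.0]), (0.47, [330.0, 227.0], [549.8, -112.0, 0.0])]
wrist bolt_knob tip_of []
wrist bolt_knob look_for []
```

View pics/e.png

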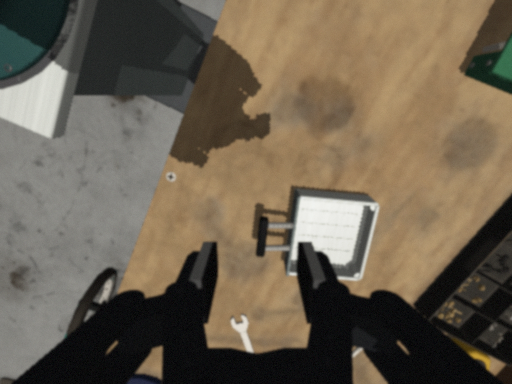

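The tray shows clearly: bar from (264,217) to (260,255), with arms leaving it at about y 226 and 250 px.

Run:
```python
from h import *
im=cv2.imread("pics/e.png");c=ctrl.calibration("wrist");K=np.array(c["intrinsics"]);R=np.array(c["R"]);t=np.ravel(c["t"])
def rect(z,x0,y0,s,w,h): # col=y,row=x
    H=K@np.column_stack([R[:,0],R[:,1],R[:,2]*z+t])@np.array([[0,s,x0],[s,0,y0],[0,0,1.]])
    return cv2.warpPerspective(im,H,(w,h),flags=cv2.WARP_INVERSE_MAP|cv2.INTER_LINEAR)
r=rect(45,420,-210,.25,480,320);g=r.max(2)
m=(g<45).astype(np.uint8);n,l,st,ce=cv2.connectedComponentsWithStats(m)
for i in range(1,n):
    if 500<st[i,4]<30000:
        q=cv2.minAreaRect(cv2.findNonZero((l==i).astype(np.uint8)));print("bar cand x,y",420+q[0][1]*.25,-210+q[0][0]*.25,np.array(q[1])*.25,q[2])
cv2.imwrite("pics/f.png",cv2.resize(r,(720,480)))
```

```text
bar cand x,y 455.1723518371582 -147.3210906982422 [11.6245079  56.43899155] 69.90476989746094
bar cand x,y 476.5072708129883 -100.32830810546875 [ 2.23688698 21.98269653] 71.30101776123047
```

View pics/f.png

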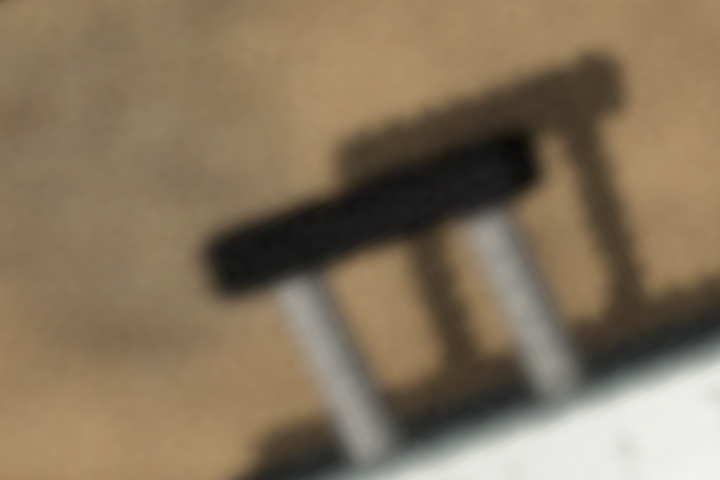

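Request:
move_arm:
  deltas:
    - {"x":0,"y":0,"z":0,"yaw":4.75,"claw":0.4}
    - {"x":-0.015,"y":0.0024,"z":0.027,"yaw":0,"claw":0.4}
    - {"x":-0.015,"y":0.0024,"z":0.027,"yaw":0,"claw":0.4}
    - {"x":-0.015,"y":0.0024,"z":0.027,"yaw":0,"claw":0.4}
    - {"x":-0.015,"y":0.0024,"z":0.027,"yaw":0,"claw":0.4}
    - {"x":-0.015,"y":0.0024,"z":0.027,"yaw":0,"claw":0.4}
    - {"x":-0.015,"y":0.0025,"z":0.027,"yaw":0,"claw":0.4}
    - {"x":0,"y":0,"z":0,"yaw":0,"claw":0.4}
    - {"x":0,"y":0,"z":0,"yaw":0,"claw":0.4}

```text
time_s: 6.6
position: [453.6, -144.0, 104.4]
orientation: [-1.795, -2.575, 0.001]
ft_force: [0.1, -0.1, 0.8]
gripper_width: 34.0
grasp_force: 0.0
```

Run:
```python
from h import *
from scipy.spatial.transform import Rotation as Ro
o=ctrl.get_obs();T=Ro.from_rotvec(o["orientation"]).as_matrix();print(o["time_s"],o["position"],np.round(T[:,1],3),o["gripper_width"])
im=ctrl.camera("wrist")
c=ctrl.calibration("wrist");K=np.array(c["intrinsics"]);R=np.array(c["R"]);t=np.ravel(c["t"])
find("wrist",[("tray_bar",45)])
H=K@np.column_stack([R[:,0],R[:,1],R[:,2]*45+t])@np.array([[0,.25,400],[.25,0,-220],[0,0,1.]])
r=cv2.warpPerspective(im,H,(560,440),flags=cv2.WARP_INVERSE_MAP|cv2.INTER_LINEAR)
cv2.imwrite("pics/g.png",np.hstack([cv2.resize(im,(440,330)),cv2.resize(r,(360,330))]))
```

```text
6.6 [ 453.56857217 -143.97821007  104.38779042] [ 0.938  0.346 -0.002] 34.00476038840146
wrist tray_bar tip_of [(0.72, [255.0, 226.0], [455.8, -149.9, 45.0])]
wrist tray_bar look_for [(0.88, [378.0, 210.0], [531.5, -109.1, 45.0])]
```

View pics/g.png

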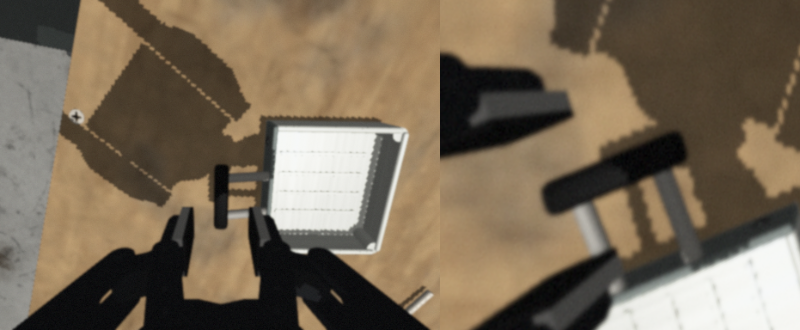

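Bar is to the left of the fingers' plane, clear of them, pinch axis aligned; the close view puts it some millimetres further along −y. I'll measure it exactly.

```bash
cat > bar.py <<'E'
from h import *
from scipy.spatial.transform import Rotation as Ro
o=ctrl.get_obs();T=Ro.from_rotvec(o["orientation"]).as_matrix()
im=ctrl.camera("wrist")
c=ctrl.calibration("wrist");K=np.array(c["intrinsics"]);R=np.array(c["R"]);t=np.ravel(c["t"])
H=K@np.column_stack([R[:,0],R[:,1],R[:,2]*45+t])@np.array([[0,.25,400],[.25,0,-220],[0,0,1.]])
r=cv2.warpPerspective(im,H,(560,440),flags=cv2.WARP_INVERSE_MAP|cv2.INTER_LINEAR)
for th in(30,38,45):
    n,l,st,ce=cv2.connectedComponentsWithStats((r.max(2)<th).astype(np.uint8))
    for i in range(1,n):
        if 1200<st[i,4]<6000:
            q=cv2.minAreaRect(cv2.findNonZero((l==i).astype(np.uint8)))
            p=np.array([400+q[0][1]*.25,-220+q[0][0]*.25,o["position"][2]])
            print(th,p,np.array(q[1])*.25,q[2],"tool delta",T.T@(p-o["position"]))
E
python3 bar.py
```

```text
30 [ 499.46582031 -177.18334961  107.14662804] [10.2071867  56.61453629] 59.281097412109375 tool delta [-46.89415566  30.4748602    0.11350261]
38 [ 499.54615784 -177.17903137  107.14662804] [10.7824688  57.37632751] 59.153411865234375 tool delta [-46.91799008  30.55170198   0.11366365]
38 [ 506.37518311 -161.27962112  107.14662804] [ 6.46778774 18.57985306] 51.009002685546875 tool delta [-34.3772951   42.47469614   0.11712212]
45 [475.89041138 -99.91609192 107.14662804] [ 4.18422127 36.04867172] 69.44395446777344 tool delta [3.37522631e+01 3.51838257e+01 1.45200561e-02]
45 [ 500.43242645 -176.66849518  107.14662804] [12.90118504 57.82652283] 59.393592834472656 tool delta [-46.74680647  31.56007357   0.11513528]
45 [ 506.27351379 -161.38985062  107.14662804] [ 6.86007547 19.27857208] 50.71058654785156 tool delta [-34.44538358  42.34108802   0.11698733]
```

```bash
sed -i 's/for th in(30,38,45)/for th in range(12,70,6)/; s/if 1200<st\[i,4\]<6000/if st[i,4]>1200 and np.hypot(400+ce[i][1]*.25-456,-220+ce[i][0]*.25+150)<25/' bar.py; python3 bar.py; python3 -c "
from h import *
o=ctrl.get_obs();print(o['time_s'],o['position'],o['joint_vel'])"
```

```text
12 [ 451.0388031  -136.03447723  107.17247353] [ 9.05264759 21.63350677] 68.19859313964844 tool delta [ 8.49511629 -0.67646234 -0.01440827]
18 [ 451.84970856 -138.165802    107.17247353] [ 9.59459591 26.90540504] 71.07535552978516 tool delta [ 6.2148341  -0.65613171 -0.01084352]
24 [ 456.37277985 -150.97577667  107.17247353] [10.20546913 54.75558853] 70.70995330810547 tool delta [-7.36862887 -0.8628526   0.00977587]
30 [ 456.45446396 -151.24409485  107.17247353] [10.57425785 55.72531128] 70.82099914550781 tool delta [-7.64861474 -0.87942638  0.01017776]
36 [ 456.50695038 -151.24754333  107.17247353] [11.03168392 56.02740097] 70.49755096435547 tool delta [-7.67007463 -0.83140373  0.01030112]
42 [ 456.48845673 -151.21731567  107.17247353] [11.42682552 56.39914703] 70.55996704101562 tool delta [-7.63530606 -0.83824983  0.01023449]
48 [ 456.41083527 -151.24240112  107.17247353] [11.83049965 56.69916534] 70.90650939941406 tool delta [-7.63187628 -0.91975187  0.01007616]
54 [ 456.43617249 -151.19023895  107.17247353] [12.19725037 57.07230377] 70.94229125976562 tool delta [-7.59175851 -0.87787787  0.01009274]
60 [ 456.46564865 -151.1043396   107.17247353] [12.63777733 57.54244232] 70.82098388671875 tool delta [-7.52144027 -0.82040712  0.0100919 ]
66 [ 456.58308029 -151.01490784  107.17247353] [13.42132473 57.9357338 ] 70.42687225341797 tool delta [-7.47835211 -0.67922779  0.01029034]
6.85 [ 454.57646203 -143.78798287  107.02553033] [-0.00269066  0.00325771  0.00516099 -0.00138663 -0.00371651  0.00109943]
```

Request:
move_arm:
  deltas:
    - {"x":-0.008,"y":-0.001,"z":0.018,"yaw":1,"claw":0.4}
    - {"x":0,"y":0,"z":0.02,"yaw":0,"claw":0.4}
    - {"x":0,"y":0,"z":0,"yaw":0,"claw":0.4}
    - {"x":0,"y":0,"z":0,"yaw":0,"claw":0.4}
    - {"x":0,"y":0,"z":0,"yaw":0,"claw":0.4}

```text
time_s: 7.27
position: [456.4, -151.9, 68.9]
orientation: [1.817, 2.561, 0.001]
ft_force: [0.5, 0.1, 0.5]
gripper_width: 34.4
grasp_force: 0.0
```

```bash
sed -i 's/range(12,70,6)/range(24,60,12)/' bar.py
cat >> bar.py <<'E'
cv2.imwrite("pics/h.png",im[150:384,120:400].repeat(2,0).repeat(2,1))
# where the tool's own tips project
for s in(-17,17):
    P=o["position"]+T@np.array([0,s,14]);q=K@(R@P+t);print("tip px",q[:2]/q[2])
E
python3 bar.py
```

```text
24 [ 456.67249298 -150.96556091   68.92948613] [10.50114918 55.38297653] 70.75047302246094 tool delta [ 7.62573068e-01  5.52256630e-01 -8.55727328e-05]
36 [ 456.48749924 -151.33750916   68.92948613] [11.14702797 56.60476685] 71.56504821777344 tool delta [ 4.72690054e-01  2.54706610e-01 -1.47459731e-04]
48 [ 456.48422241 -151.29529572   68.92948613] [11.70304775 57.0080452 ] 71.42765045166016 tool delta [ 5.13613471e-01  2.65568719e-01 -1.72283841e-04]
tip px [224.62030007 251.83923436]
tip px [287.09108459 251.85358798]
```

View pics/h.png

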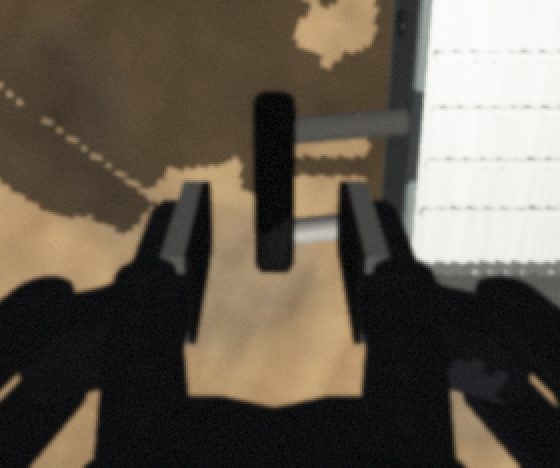

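The bar sits centred between the fingers, its rear finger lined up between the two arms and clear of the panel. Descending and pinching.

Request:
move_arm:
  deltas:
    - {"x":0.0006,"y":0,"z":0.008,"yaw":0,"claw":0.4}
    - {"x":0,"y":0,"z":0.008,"yaw":0,"claw":0.4}
    - {"x":0,"y":0,"z":0.008,"yaw":0,"claw":0.4}
    - {"x":0,"y":0,"z":0.007,"yaw":0,"claw":0.4}
    - {"x":0,"y":0,"z":0,"yaw":0,"claw":0.4}
    - {"x":0,"y":0,"z":0,"yaw":0,"claw":0.4}

```text
time_s: 7.82
position: [455.5, -151.3, 35.8]
orientation: [-1.817, -2.561, 0.0]
ft_force: [-0.3, -1.5, -0.2]
gripper_width: 34.4
grasp_force: 0.0
```

Request:
move_arm:
  deltas:
    - {"x":0,"y":0,"z":0,"yaw":0,"claw":0.1}
    - {"x":0,"y":0,"z":0,"yaw":0,"claw":0.1}
    - {"x":0,"y":0,"z":0,"yaw":0,"claw":0.05}
    - {"x":0,"y":0,"z":0,"yaw":0,"claw":0.05}
    - {"x":0,"y":0,"z":0,"yaw":0,"claw":0.05}
    - {"x":0,"y":0,"z":0,"yaw":0,"claw":0.05}
  grip_force: 80

```text
time_s: 8.32
position: [455.9, -151.5, 36.8]
orientation: [1.818, 2.562, 0.0]
ft_force: [-2.1, 0.3, 6.0]
gripper_width: 10.3
grasp_force: 78.5
```

Gripped the bar. Turn the tray to the stand's heading and drag it in front of the mouth.

Request:
move_arm:
  deltas:
    - {"x":0,"y":0,"z":0,"yaw":2.6,"claw":0.05}
    - {"x":0,"y":0,"z":0,"yaw":2.8,"claw":0.05}
    - {"x":0,"y":0,"z":0,"yaw":2.8,"claw":0.05}
    - {"x":0,"y":0,"z":0,"yaw":2.8,"claw":0.05}
    - {"x":0,"y":0,"z":0,"yaw":2.6,"claw":0.05}
    - {"x":0.005,"y":-0.01,"z":0,"yaw":0,"claw":0.05}
    - {"x":0.01,"y":-0.01,"z":0,"yaw":0,"claw":0.05}

```text
time_s: 8.9
position: [434.7, -138.9, 36.7]
orientation: [2.109, 2.327, 0.0]
ft_force: [1.5, -2.3, 4.4]
gripper_width: 10.3
grasp_force: 78.8
```

Request:
move_arm:
  deltas:
    - {"x":0.015,"y":0,"z":0,"yaw":0,"claw":0.05}
    - {"x":0.018,"y":0,"z":0,"yaw":0,"claw":0.05}
    - {"x":0.018,"y":0,"z":0,"yaw":0,"claw":0.05}
    - {"x":0.018,"y":0,"z":0,"yaw":0,"claw":0.05}
    - {"x":0.018,"y":0,"z":0,"yaw":0,"claw":0.05}
    - {"x":0.018,"y":0,"z":0,"yaw":0,"claw":0.05}
    - {"x":0.018,"y":0,"z":0,"yaw":0,"claw":0.05}
    - {"x":0.018,"y":0,"z":0,"yaw":0,"claw":0.05}
    - {"x":0.018,"y":0,"z":0,"yaw":0,"claw":0.05}
    - {"x":0.018,"y":0,"z":0,"yaw":0,"claw":0.05}

```text
time_s: 9.73
position: [417.0, 38.3, 36.8]
orientation: [2.108, 2.328, 0.0]
ft_force: [0.8, -4.0, 3.9]
gripper_width: 10.3
grasp_force: 78.9
```

Request:
move_arm:
  deltas:
    - {"x":0.018,"y":0,"z":0,"yaw":0,"claw":0.05}
    - {"x":0.018,"y":0,"z":0,"yaw":0,"claw":0.05}
    - {"x":0.018,"y":0,"z":0,"yaw":0,"claw":0.05}
    - {"x":0.018,"y":0,"z":0,"yaw":0,"claw":0.05}
    - {"x":0.018,"y":0,"z":0,"yaw":0,"claw":0.05}
    - {"x":0.018,"y":0,"z":0,"yaw":0,"claw":0.05}
    - {"x":0.018,"y":0,"z":0,"yaw":0,"claw":0.05}
    - {"x":0.018,"y":0,"z":0,"yaw":0,"claw":0.05}
    - {"x":0.018,"y":0,"z":0,"yaw":0,"claw":0.05}
    - {"x":0.018,"y":0,"z":0,"yaw":0,"claw":0.05}

```text
time_s: 10.57
position: [399.1, 217.5, 36.7]
orientation: [2.108, 2.328, 0.0]
ft_force: [1.5, -3.8, 4.3]
gripper_width: 10.3
grasp_force: 79.0
```

```bash
cat > st.py <<'E'
from h import *
from scipy.spatial.transform import Rotation as Ro
def state():
    o=ctrl.get_obs();T=Ro.from_rotvec(o["orientation"]).as_matrix()
    print(round(o["time_s"],2),np.round(o["position"],1),"ytool deg",np.degrees(np.arctan2(T[1,1],T[0,1])).round(2),"F tool",np.round(T.T@o["ft_force"],1),"M",np.round(o["moment"],2),round(o["gripper_width"],1),np.round(o["joint_pos"],2))
    return o,T
if __name__=="__main__": state()
E
python3 - <<'E'
from st import *
state()
for c in("top","wrist"):
    im=ctrl.camera(c);cv2.imwrite("pics/i_%s.png"%c,im)
    find(c,[("stand",0),("bolt_knob",76),("tray",0)])
a=cv2.imread("pics/i_top.png")[120:270,80:280];a=cv2.resize(a,(400,300),interpolation=cv2.INTER_CUBIC)
b=cv2.resize(cv2.imread("pics/i_wrist.png"),(400,300));cv2.imwrite("pics/i.png",np.hstack([a,b]))
E
```

```text
10.57 [399.1 217.5  36.7] ytool deg 5.68 F tool [-3.9  1.1 -4.3] M [-0.69 -0.19 -0.21] 10.3 [ 0.44 -0.24  2.13 -0.    1.25  0.34]
top stand tip_of [(0.59, [162.0, 196.0], [584.9, 237.9, 0.0])]
top stand look_for [(0.96, [147.0, 176.0], [645.1, 281.4, 0.0]), (0.39, [118.0, 202.0], [569.6, 363.4, 0.0])]
top bolt_knob tip_of []
top bolt_knob look_for [(0.28, [172.0, 218.0], [510.0, 197.8, 76.0])]
top tray tip_of [(0.81, [164.0, 228.0], [492.8, 232.3, 0.0]), (0.25, [160.0, 196.0], [584.1, 243.5, 0.0])]
top tray look_for [(0.78, [173.0, 219.0], [519.8, 206.8, 0.0])]
wrist stand tip_of []
wrist stand look_for []
wrist bolt_knob tip_of []
wrist bolt_knob look_for []
wrist tray tip_of [(0.92, [409.0, 239.0], [494.3, 222.3, 0.0])]
wrist tray look_for [(0.72, [421.0, 239.0], [501.7, 223.1, 0.0])]
```

View pics/i.png

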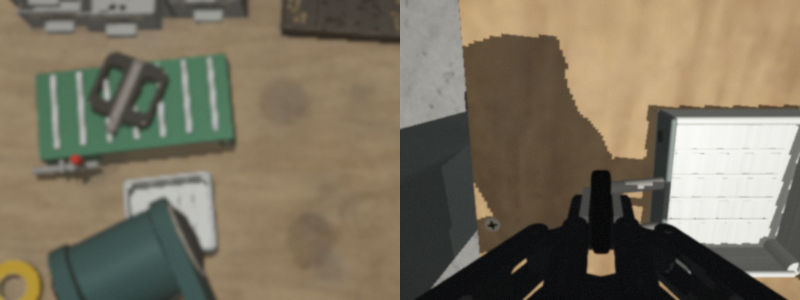

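Top view: the tray sits square before the mouth (leading edge parallel to the stand's front), gripped at the bar, and clear of the bolt. I'll get its heading by number, then feel it in.

```bash
cat > yaw.py <<'E'
from st import *
o,T=state();im=ctrl.camera("wrist")
c=ctrl.calibration("wrist");K=np.array(c["intrinsics"]);R=np.array(c["R"]);t=np.ravel(c["t"])
m=cv2.inRange(im,(165,165,165),(255,255,255));m=cv2.morphologyEx(m,cv2.MORPH_CLOSE,np.ones((7,7)))
n,l,s,ce=cv2.connectedComponentsWithStats(m);i=1+np.argmax(s[1:,4]);m=l==i;print("white bbox",s[i])
x,y,w,h,_=s[i]
def W(px,z):
    d=R.T@np.linalg.solve(K,np.vstack([px.T,np.ones(len(px))]));C=-R.T@t
    return (C[:,None]+d*(z-C[2])/d[2]).T
left=np.array([(np.flatnonzero(m[r])[0],r) for r in range(y+8,y+int(h*.7))])
up=np.array([(q,np.flatnonzero(m[:,q])[0]) for q in range(x+15,x+int(w*.8))])
for name,p,z,off in(("panel",left,36,90),("side",up,30,0)):
    P=W(p.astype(float),z)[:,:2]
    vx,vy,_,_=cv2.fitLine(P.astype(np.float32),cv2.DIST_HUBER,0,.01,.01).ravel();a=(np.degrees(np.arctan2(vy,vx))-off+90)%180-90
    print(name,"tray yaw",round(a,2),"mean",P.mean(0).round(1))
E
python3 yaw.py
```

```text
11.27 [399.3 216.4  36.7] ytool deg 5.67 F tool [ 5.5 -0.9 -5.5] M [0.66 0.07 0.18] 10.0 [ 0.44 -0.24  2.13  0.    1.25  0.34]
white bbox [  341   150   171   163 22572]
panel tray yaw 6.6 mean [440.1 249.8]
side tray yaw 5.68 mean [467.1 280.5]
```

Request:
move_arm:
  deltas:
    - {"x":0.0025,"y":0.005,"z":0,"yaw":0,"claw":0.05}
    - {"x":0.0025,"y":0.006,"z":0,"yaw":0,"claw":0.05}
    - {"x":0,"y":0.006,"z":0,"yaw":0,"claw":0.05}
    - {"x":0,"y":0.006,"z":0,"yaw":0,"claw":0.05}
    - {"x":0,"y":0.006,"z":0,"yaw":0,"claw":0.05}
    - {"x":0,"y":0.006,"z":0,"yaw":0,"claw":0.05}
    - {"x":0,"y":0.005,"z":0,"yaw":0,"claw":0.05}
    - {"x":0,"y":0.002,"z":0,"yaw":0,"claw":0.05}
    - {"x":0,"y":0.002,"z":0,"yaw":0,"claw":0.05}

```text
time_s: 12.07
position: [442.3, 225.3, 36.8]
orientation: [-2.109, -2.328, 0.001]
ft_force: [-7.5, 0.1, 11.6]
gripper_width: 10.5
grasp_force: 80.0
```

Request:
move_arm:
  deltas:
    - {"x":0,"y":0.002,"z":0,"yaw":0,"claw":0.05}
    - {"x":0,"y":0.002,"z":0,"yaw":0,"claw":0.05}
    - {"x":0,"y":0.002,"z":0,"yaw":0,"claw":0.05}

```text
time_s: 12.32
position: [448.2, 225.9, 36.8]
orientation: [-2.109, -2.328, 0.001]
ft_force: [-7.0, -1.2, 10.4]
gripper_width: 10.0
grasp_force: 80.0
```

Request:
move_arm:
  deltas:
    - {"x":0,"y":0.002,"z":0,"yaw":0,"claw":0.05}
    - {"x":0,"y":0.002,"z":0,"yaw":0,"claw":0.05}

```text
time_s: 12.48
position: [452.1, 226.2, 36.8]
orientation: [-2.109, -2.328, 0.001]
ft_force: [-7.4, 0.0, 11.2]
gripper_width: 10.3
grasp_force: 79.9
```

```bash
python3 st.py
```

```text
12.48 [452.1 226.2  36.8] ytool deg 5.66 F tool [  0.7  -7.4 -11.2] M [-0.13  1.09 -0.01] 10.3 [ 0.41 -0.12  2.02  0.    1.24  0.31]
```

Request:
move_arm:
  deltas:
    - {"x":0,"y":0.002,"z":-0.0004,"yaw":0,"claw":0.05}
    - {"x":0,"y":0.002,"z":0,"yaw":0,"claw":0.05}

```text
time_s: 12.65
position: [456.1, 226.6, 36.9]
orientation: [-2.109, -2.328, 0.002]
ft_force: [-5.4, -1.1, 8.0]
gripper_width: 10.2
grasp_force: 79.5
```

Request:
move_arm:
  deltas:
    - {"x":0,"y":0.0015,"z":0,"yaw":0,"claw":0.05}
    - {"x":0,"y":0.0015,"z":0,"yaw":0,"claw":0.05}

```text
time_s: 12.82
position: [459.0, 226.9, 37.0]
orientation: [-2.109, -2.328, 0.002]
ft_force: [-7.6, -0.5, 8.9]
gripper_width: 10.0
grasp_force: 79.7
```

Request:
move_arm:
  deltas:
    - {"x":0,"y":0.0015,"z":0,"yaw":0,"claw":0.05}
    - {"x":0,"y":0.0015,"z":0,"yaw":0,"claw":0.05}

```text
time_s: 12.98
position: [461.4, 227.4, 36.9]
orientation: [-2.107, -2.327, 0.003]
ft_force: [-16.1, 3.1, 15.1]
gripper_width: 10.4
grasp_force: 80.5
```

Contact on the right-hand flare (push towards +y). Back off a touch, shift left, and feel again.

Request:
move_arm:
  deltas:
    - {"x":0.001,"y":-0.002,"z":-0.0003,"yaw":0,"claw":0.05}
    - {"x":0.003,"y":0,"z":0,"yaw":0,"claw":0.05}
    - {"x":0.003,"y":0,"z":0,"yaw":0,"claw":0.05}
    - {"x":0.001,"y":0.001,"z":0,"yaw":0,"claw":0.05}
    - {"x":0,"y":0.001,"z":0,"yaw":0,"claw":0.05}
    - {"x":0,"y":0.001,"z":0,"yaw":0,"claw":0.05}

```text
time_s: 13.48
position: [462.3, 236.3, 37.0]
orientation: [-2.108, -2.329, 0.001]
ft_force: [-3.1, -0.4, 2.5]
gripper_width: 10.2
grasp_force: 78.8
```

Request:
move_arm:
  deltas:
    - {"x":0,"y":0.0015,"z":0,"yaw":0,"claw":0.05}
    - {"x":0,"y":0.0015,"z":0,"yaw":0,"claw":0.05}

```text
time_s: 13.65
position: [465.4, 236.5, 37.0]
orientation: [-2.108, -2.329, 0.0]
ft_force: [-2.2, -0.4, 0.7]
gripper_width: 10.5
grasp_force: 78.7
```

Request:
move_arm:
  deltas:
    - {"x":0,"y":0.0015,"z":0,"yaw":0,"claw":0.05}
    - {"x":0,"y":0.001,"z":0,"yaw":0,"claw":0.05}

```text
time_s: 13.82
position: [468.0, 236.7, 37.0]
orientation: [-2.109, -2.329, 0.0]
ft_force: [-2.9, -0.4, 0.5]
gripper_width: 10.4
grasp_force: 78.5
```

Request:
move_arm:
  deltas:
    - {"x":0,"y":0.0015,"z":0,"yaw":0,"claw":0.05}
    - {"x":0,"y":0.001,"z":0,"yaw":0,"claw":0.05}

```text
time_s: 13.98
position: [470.5, 237.0, 37.0]
orientation: [-2.109, -2.329, 0.0]
ft_force: [-2.6, -1.0, -0.5]
gripper_width: 10.6
grasp_force: 78.4
```

Request:
move_arm:
  deltas:
    - {"x":0,"y":0.0015,"z":0,"yaw":0,"claw":0.05}
    - {"x":0,"y":0.001,"z":0,"yaw":0,"claw":0.05}

```text
time_s: 14.15
position: [472.7, 237.4, 37.0]
orientation: [-2.108, -2.328, 0.001]
ft_force: [-6.6, 2.7, 2.0]
gripper_width: 10.3
grasp_force: 78.9
```

Request:
move_arm:
  deltas:
    - {"x":0,"y":0.001,"z":0,"yaw":0,"claw":0.05}
    - {"x":0,"y":0.001,"z":0,"yaw":0,"claw":0.05}

```text
time_s: 14.32
position: [474.2, 237.8, 37.0]
orientation: [-2.107, -2.328, 0.001]
ft_force: [-11.2, 4.8, 4.6]
gripper_width: 10.2
grasp_force: 79.3
```

Request:
move_arm:
  deltas:
    - {"x":0.0005,"y":-0.0015,"z":0,"yaw":0,"claw":0.05}
    - {"x":0.0015,"y":0,"z":0,"yaw":0,"claw":0.05}
    - {"x":0.0015,"y":0.0005,"z":0,"yaw":0,"claw":0.05}
    - {"x":0,"y":0.001,"z":0,"yaw":0,"claw":0.05}
    - {"x":0,"y":0.001,"z":0,"yaw":0,"claw":0.05}
    - {"x":0,"y":0.001,"z":0,"yaw":0,"claw":0.05}

```text
time_s: 14.82
position: [476.6, 241.2, 37.1]
orientation: [-2.108, -2.329, 0.0]
ft_force: [-2.8, 1.6, -1.1]
gripper_width: 10.7
grasp_force: 78.4
```

Request:
move_arm:
  deltas:
    - {"x":0,"y":0.001,"z":0,"yaw":0,"claw":0.05}
    - {"x":0,"y":0.001,"z":0,"yaw":0,"claw":0.05}

```text
time_s: 14.98
position: [478.2, 241.5, 37.0]
orientation: [-2.108, -2.328, 0.001]
ft_force: [-5.1, 3.5, -0.4]
gripper_width: 10.8
grasp_force: 78.6
```

Request:
move_arm:
  deltas:
    - {"x":0,"y":0.001,"z":0,"yaw":0,"claw":0.05}
    - {"x":0,"y":0.001,"z":0,"yaw":0,"claw":0.05}

```text
time_s: 15.15
position: [480.4, 241.8, 37.1]
orientation: [-2.108, -2.329, -0.0]
ft_force: [-2.9, 4.3, -0.8]
gripper_width: 10.2
grasp_force: 78.5
```

```bash
python3 yaw.py
```

```text
15.15 [480.4 241.8  37.1] ytool deg 5.71 F tool [ 4.6 -2.5  0.8] M [0.59 0.52 0.49] 10.2 [ 0.42 -0.04  1.96  0.    1.23  0.32]
white bbox [  341   148   145   163 11734]
panel tray yaw 6.99 mean [521.  276.1]
side tray yaw 5.73 mean [543.9 306. ]
```

Request:
move_arm:
  deltas:
    - {"x":0.0008,"y":0,"z":0,"yaw":0,"claw":0.05}
    - {"x":0,"y":0.001,"z":0,"yaw":0,"claw":0.05}
    - {"x":0,"y":0.001,"z":0,"yaw":0,"claw":0.05}

```text
time_s: 15.45
position: [482.4, 242.6, 37.2]
orientation: [-2.108, -2.329, -0.0]
ft_force: [-1.5, 2.6, -1.4]
gripper_width: 10.5
grasp_force: 78.5
```

Request:
move_arm:
  deltas:
    - {"x":0,"y":0.0015,"z":0,"yaw":0,"claw":0.05}
    - {"x":0,"y":0.0015,"z":0,"yaw":0,"claw":0.05}

```text
time_s: 15.62
position: [485.5, 242.9, 37.2]
orientation: [-2.108, -2.329, -0.0]
ft_force: [-1.5, 3.9, -2.5]
gripper_width: 10.4
grasp_force: 78.5
```

Request:
move_arm:
  deltas:
    - {"x":0,"y":0.0015,"z":0,"yaw":0,"claw":0.05}
    - {"x":0,"y":0.0015,"z":0,"yaw":0,"claw":0.05}

```text
time_s: 15.78
position: [488.5, 243.2, 37.1]
orientation: [-2.109, -2.329, -0.0]
ft_force: [-2.6, 3.1, -2.4]
gripper_width: 10.4
grasp_force: 78.5
```

In the channel with only light side force. Continue gently.

Request:
move_arm:
  deltas:
    - {"x":0.0005,"y":0.0015,"z":0,"yaw":0,"claw":0.05}
    - {"x":0,"y":0.002,"z":0,"yaw":0,"claw":0.05}
    - {"x":0,"y":0.002,"z":0,"yaw":0,"claw":0.05}

```text
time_s: 16.03
position: [494.0, 244.2, 37.2]
orientation: [2.109, 2.329, 0.0]
ft_force: [-1.4, 3.2, -1.4]
gripper_width: 10.4
grasp_force: 78.5
```

Request:
move_arm:
  deltas:
    - {"x":0,"y":0.002,"z":0,"yaw":0,"claw":0.05}
    - {"x":0,"y":0.002,"z":0,"yaw":0,"claw":0.05}
    - {"x":0,"y":0.002,"z":0,"yaw":0,"claw":0.05}

```text
time_s: 16.28
position: [499.9, 244.8, 37.1]
orientation: [-2.109, -2.329, 0.0]
ft_force: [-1.9, 2.3, -0.9]
gripper_width: 10.3
grasp_force: 78.5
```

Request:
move_arm:
  deltas:
    - {"x":0,"y":0.002,"z":0,"yaw":0,"claw":0.05}
    - {"x":0,"y":0.002,"z":0,"yaw":0,"claw":0.05}
    - {"x":0,"y":0.002,"z":0,"yaw":0,"claw":0.05}

```text
time_s: 16.53
position: [505.9, 245.4, 37.1]
orientation: [-2.109, -2.329, -0.0]
ft_force: [-2.8, 3.0, -1.3]
gripper_width: 10.3
grasp_force: 78.5
```

```bash
python3 st.py
```

```text
16.53 [505.9 245.4  37.1] ytool deg 5.69 F tool [ 3.2 -2.5  1.3] M [0.53 0.37 0.4 ] 10.3 [0.41 0.01 1.9  0.   1.23 0.31]
```

Request:
move_arm:
  deltas:
    - {"x":0.0003,"y":0.0025,"z":0,"yaw":0,"claw":0.05}
    - {"x":0,"y":0.0025,"z":0,"yaw":0,"claw":0.05}
    - {"x":0,"y":0.0025,"z":0,"yaw":0,"claw":0.05}
    - {"x":0,"y":0.0025,"z":0,"yaw":0,"claw":0.05}

```text
time_s: 16.87
position: [515.9, 246.6, 37.1]
orientation: [-2.109, -2.329, 0.0]
ft_force: [-1.4, 3.0, -1.6]
gripper_width: 10.4
grasp_force: 78.4
```

Request:
move_arm:
  deltas:
    - {"x":0,"y":0.0025,"z":0,"yaw":0,"claw":0.05}
    - {"x":0,"y":0.0025,"z":0,"yaw":0,"claw":0.05}
    - {"x":0,"y":0.0025,"z":0,"yaw":0,"claw":0.05}
    - {"x":0,"y":0.0025,"z":0,"yaw":0,"claw":0.05}

```text
time_s: 17.2
position: [525.8, 247.7, 37.2]
orientation: [-2.109, -2.329, -0.0]
ft_force: [-2.3, 3.7, -1.2]
gripper_width: 10.6
grasp_force: 78.4
```

Request:
move_arm:
  deltas:
    - {"x":0,"y":0.0015,"z":0,"yaw":0,"claw":0.05}
    - {"x":0,"y":0.0015,"z":0,"yaw":0,"claw":0.05}
    - {"x":0,"y":0.0015,"z":0,"yaw":0,"claw":0.05}
    - {"x":0,"y":0.0015,"z":0,"yaw":0,"claw":0.05}

```text
time_s: 17.53
position: [531.7, 248.2, 37.1]
orientation: [-2.109, -2.329, 0.0]
ft_force: [-2.2, 3.3, -1.0]
gripper_width: 10.2
grasp_force: 78.5
```

Request:
move_arm:
  deltas:
    - {"x":0,"y":0.001,"z":0,"yaw":0,"claw":0.05}
    - {"x":0,"y":0.001,"z":0,"yaw":0,"claw":0.05}
    - {"x":0,"y":0.001,"z":0,"yaw":0,"claw":0.05}

```text
time_s: 17.78
position: [534.6, 248.6, 37.2]
orientation: [-2.108, -2.329, -0.0]
ft_force: [-1.7, 4.1, -1.6]
gripper_width: 10.2
grasp_force: 78.4
```

Request:
move_arm:
  deltas:
    - {"x":0,"y":0.001,"z":0,"yaw":0,"claw":0.05}
    - {"x":0,"y":0.001,"z":0,"yaw":0,"claw":0.05}
    - {"x":0,"y":0.001,"z":0,"yaw":0,"claw":0.05}
    - {"x":0,"y":0.001,"z":0,"yaw":0,"claw":0.05}

```text
time_s: 18.12
position: [538.6, 249.0, 37.2]
orientation: [-2.108, -2.329, -0.0]
ft_force: [-1.8, 3.9, -1.1]
gripper_width: 10.4
grasp_force: 78.4
```

Request:
move_arm:
  deltas:
    - {"x":0,"y":0.001,"z":0,"yaw":0,"claw":0.05}
    - {"x":0,"y":0.001,"z":0,"yaw":0,"claw":0.05}

```text
time_s: 18.28
position: [540.6, 249.2, 37.1]
orientation: [-2.109, -2.329, -0.0]
ft_force: [-2.9, 5.4, -1.6]
gripper_width: 10.3
grasp_force: 78.4
```

Request:
move_arm:
  deltas:
    - {"x":0,"y":0.001,"z":0,"yaw":0,"claw":0.05}
    - {"x":0,"y":0.001,"z":0,"yaw":0,"claw":0.05}

```text
time_s: 18.45
position: [542.6, 249.4, 37.1]
orientation: [-2.109, -2.329, -0.0]
ft_force: [-2.9, 4.3, -0.8]
gripper_width: 10.2
grasp_force: 78.5
```

Request:
move_arm:
  deltas:
    - {"x":0.0003,"y":0.001,"z":0,"yaw":0,"claw":0.05}
    - {"x":0,"y":0.001,"z":0,"yaw":0,"claw":0.05}

```text
time_s: 18.62
position: [544.6, 249.8, 37.1]
orientation: [2.109, 2.329, -0.0]
ft_force: [-1.4, 3.0, -1.1]
gripper_width: 10.3
grasp_force: 78.4
```

Request:
move_arm:
  deltas:
    - {"x":0,"y":0.001,"z":0,"yaw":0,"claw":0.05}
    - {"x":0,"y":0.001,"z":0,"yaw":0,"claw":0.05}

```text
time_s: 18.78
position: [545.1, 250.0, 37.0]
orientation: [-2.107, -2.327, 0.005]
ft_force: [-24.8, 1.4, 13.9]
gripper_width: 10.2
grasp_force: 80.6
```

Request:
move_arm:
  deltas:
    - {"x":0,"y":0.0007,"z":0,"yaw":0,"claw":0.05}
    - {"x":0,"y":0.0007,"z":0,"yaw":0,"claw":0.05}

```text
time_s: 18.95
position: [545.2, 250.2, 37.0]
orientation: [-2.105, -2.325, 0.008]
ft_force: [-37.2, 0.6, 19.3]
gripper_width: 10.3
grasp_force: 81.7
```

Home: a firm stop at the predicted depth. Relax the push, open, and rise.

Request:
move_arm:
  deltas:
    - {"x":0,"y":-0.001,"z":0,"yaw":0,"claw":0.05}
    - {"x":0,"y":-0.001,"z":0,"yaw":0,"claw":0.05}
    - {"x":0,"y":0,"z":0,"yaw":0,"claw":0.05}

```text
time_s: 19.2
position: [545.0, 250.0, 37.0]
orientation: [-2.108, -2.328, 0.002]
ft_force: [-10.9, 4.2, 3.4]
gripper_width: 9.9
grasp_force: 79.5
```

Request:
move_arm:
  deltas:
    - {"x":0,"y":0,"z":0,"yaw":0,"claw":0.38}
    - {"x":0,"y":0,"z":0,"yaw":0,"claw":0.38}
    - {"x":0,"y":0,"z":0,"yaw":0,"claw":0.38}
    - {"x":0,"y":0,"z":0,"yaw":0,"claw":0.38}
    - {"x":0,"y":0,"z":0,"yaw":0,"claw":0.38}

```text
time_s: 19.62
position: [546.1, 249.8, 37.3]
orientation: [2.109, 2.328, 0.0]
ft_force: [0.5, 0.6, 0.5]
gripper_width: 32.3
grasp_force: 0.0
```

Request:
move_arm:
  deltas:
    - {"x":0,"y":0,"z":-0.008,"yaw":0,"claw":0.38}
    - {"x":0,"y":0,"z":-0.015,"yaw":0,"claw":0.38}
    - {"x":0,"y":0,"z":-0.03,"yaw":0,"claw":0.38}
    - {"x":0,"y":-0.01,"z":-0.03,"yaw":0,"claw":0.1}
    - {"x":0,"y":-0.02,"z":-0.03,"yaw":0,"claw":0}
    - {"x":0,"y":-0.03,"z":-0.03,"yaw":0,"claw":0}
    - {"x":0,"y":-0.03,"z":-0.03,"yaw":0,"claw":0}
    - {"x":0,"y":0,"z":0,"yaw":0,"claw":0}
    - {"x":0,"y":0,"z":0,"yaw":0,"claw":0}

```text
time_s: 20.37
position: [457.1, 241.4, 212.2]
orientation: [2.106, 2.328, 0.007]
ft_force: [0.6, -0.0, -0.2]
gripper_width: -0.2
grasp_force: 0.0
```

```bash
cat > knob.py <<'E'
from st import *
o,T=state();im=ctrl.camera("wrist")
find("wrist",[("bolt_knob",76),("stand",0),("tray_bar",38),("tray",0)])
h=cv2.cvtColor(im,cv2.COLOR_BGR2HSV);m=cv2.inRange(h,(0,140,80),(8,255,255))|cv2.inRange(h,(172,140,80),(180,255,255))
n,l,s,ce=cv2.connectedComponentsWithStats(m)
for i in range(1,n):
    if s[i,4]>15: print("red",s[i],[at_z("wrist",(ce[i][0]/512,ce[i][1]/384),z).round(1).tolist() for z in(76,70,64)])
cv2.imwrite("pics/k.png",im)
E
python3 knob.py
```

```text
20.37 [457.1 241.4 212.2] ytool deg 5.72 F tool [-0.1  0.6  0.2] M [-0.04  0.01  0.01] -0.2 [ 0.44 -0.23  1.82 -0.    1.54  0.34]
wrist bolt_knob tip_of [(0.83, [396.0, 85.0], [564.4, 341.2, 76.0])]
wrist bolt_knob look_for [(0.9, [379.0, 79.0], [548.4, 344.0, 76.0])]
wrist stand tip_of []
wrist stand look_for [(0.56, [429.0, 115.0], [640.1, 319.6, 0.0])]
wrist tray_bar tip_of [(0.58, [337.0, 174.0], [540.5, 252.5, 38.0]), (0.42, [458.0, 160.0], [660.8, 279.3, 38.0])]
wrist tray_bar look_for [(0.55, [366.0, 174.0], [570.6, 255.7, 38.0])]
wrist tray tip_of []
wrist tray look_for [(0.91, [367.0, 172.0], [586.2, 250.2, 0.0])]
red [387  74  17  18 230] [[562.2, 343.1, 76.0], [564.8, 343.6, 70.0], [567.3, 344.1, 64.0]]
```

Bar is at (540.5,252.5) as expected for a home tray; the knob is at about (564.5, 342.5). Move to its left with shut fingers and come down.

Request:
move_arm:
  deltas:
    - {"x":0.025,"y":0.023,"z":0,"yaw":0,"claw":0}
    - {"x":0.025,"y":0.023,"z":0,"yaw":0,"claw":0}
    - {"x":0.025,"y":0.023,"z":0,"yaw":0,"claw":0}
    - {"x":0.025,"y":0.023,"z":0,"yaw":0,"claw":0}
    - {"x":0.025,"y":0.023,"z":0.01,"yaw":0,"claw":0}
    - {"x":0,"y":0,"z":0.035,"yaw":0,"claw":0}
    - {"x":0,"y":0,"z":0.03,"yaw":0,"claw":0}
    - {"x":0,"y":0,"z":0.02,"yaw":0,"claw":0}
    - {"x":0,"y":0,"z":0,"yaw":0,"claw":0}
    - {"x":0,"y":0,"z":0,"yaw":0,"claw":0}

```text
time_s: 21.65
position: [559.2, 376.7, 113.3]
orientation: [-2.108, -2.328, 0.003]
ft_force: [-0.4, -1.3, 0.9]
gripper_width: 0.2
grasp_force: 0.0
```

```bash
python3 knob.py
```

```text
21.65 [559.2 376.7 113.3] ytool deg 5.68 F tool [-1.2 -0.5 -0.9] M [0.04 0.01 0.01] 0.2 [ 0.56  0.18  1.59 -0.    1.38  0.46]
wrist bolt_knob tip_of []
wrist bolt_knob look_for [(0.59, [260.0, 190.0], [560.3, 404.9, 76.0])]
wrist stand tip_of []
wrist stand look_for [(0.75, [359.0, 228.0], [656.4, 354.0, 0.0])]
wrist tray_bar tip_of []
wrist tray_bar look_for [(0.48, [253.0, 325.0], [568.3, 270.6, 38.0])]
wrist tray tip_of []
wrist tray look_for [(0.68, [256.0, 326.0], [573.1, 236.2, 0.0])]
```

Request:
move_arm:
  deltas:
    - {"x":0,"y":0.0015,"z":0.02,"yaw":0,"claw":0}
    - {"x":0,"y":0,"z":0.015,"yaw":0,"claw":0}
    - {"x":0,"y":0,"z":0.006,"yaw":0,"claw":0}
    - {"x":0,"y":0,"z":0,"yaw":0,"claw":0}
    - {"x":0,"y":0,"z":0,"yaw":0,"claw":0}

```text
time_s: 22.52
position: [560.8, 377.0, 72.9]
orientation: [-2.108, -2.329, 0.001]
ft_force: [0.6, 0.7, 0.6]
gripper_width: 0.2
grasp_force: 0.0
```

Request:
move_arm:
  deltas:
    - {"x":-0.005,"y":0,"z":0,"yaw":0,"claw":0}
    - {"x":-0.005,"y":0,"z":0,"yaw":0,"claw":0}
    - {"x":-0.005,"y":0,"z":0,"yaw":0,"claw":0}
    - {"x":-0.004,"y":0,"z":0,"yaw":0,"claw":0}
    - {"x":-0.003,"y":0,"z":0,"yaw":0,"claw":0}

```text
time_s: 22.93
position: [563.4, 354.7, 73.7]
orientation: [2.109, 2.328, 0.002]
ft_force: [-0.2, 1.5, 1.4]
gripper_width: -0.0
grasp_force: 0.9
```

Request:
move_arm:
  deltas:
    - {"x":-0.004,"y":0,"z":0,"yaw":0,"claw":0}
    - {"x":-0.004,"y":0,"z":0,"yaw":0,"claw":0}
    - {"x":-0.004,"y":0,"z":0,"yaw":0,"claw":0}
    - {"x":-0.004,"y":0,"z":0,"yaw":0,"claw":0}

```text
time_s: 23.27
position: [564.7, 338.9, 73.1]
orientation: [2.109, 2.329, 0.0]
ft_force: [0.2, 1.3, 1.4]
gripper_width: -0.2
grasp_force: 0.9
```

```bash
python3 knob.py
```

```text
23.27 [564.7 338.9  73.1] ytool deg 5.68 F tool [ 1.3  0.4 -1.4] M [ 0.32 -0.02 -0.04] -0.2 [0.5  0.18 1.66 0.   1.31 0.4 ]
wrist bolt_knob tip_of []
wrist bolt_knob look_for [(0.76, [261.0, 193.0], [563.2, 378.5, 76.0]), (0.54, [381.0, 205.0], [617.9, 378.3, 76.0])]
wrist stand tip_of []
wrist stand look_for [(0.66, [384.0, 206.0], [656.5, 353.1, 0.0])]
wrist tray_bar tip_of []
wrist tray_bar look_for []
wrist tray tip_of []
wrist tray look_for []
```

The bolt moves with its 1.5 N friction. Continue to its end.

Request:
move_arm:
  deltas:
    - {"x":-0.004,"y":0,"z":0,"yaw":0,"claw":0}
    - {"x":-0.004,"y":0,"z":0,"yaw":0,"claw":0}
    - {"x":-0.004,"y":0,"z":0,"yaw":0,"claw":0}
    - {"x":-0.003,"y":0,"z":0,"yaw":0,"claw":0}

```text
time_s: 24.05
position: [566.1, 323.8, 73.0]
orientation: [-2.109, -2.329, 0.0]
ft_force: [-0.3, 2.0, -0.3]
gripper_width: -0.1
grasp_force: 0.9
```

Request:
move_arm:
  deltas:
    - {"x":-0.002,"y":0,"z":0,"yaw":0,"claw":0}
    - {"x":-0.002,"y":0,"z":0,"yaw":0,"claw":0}

```text
time_s: 24.22
position: [566.5, 320.0, 73.0]
orientation: [-2.109, -2.328, 0.0]
ft_force: [-0.3, 1.5, -0.6]
gripper_width: -0.0
grasp_force: 0.8
```

Request:
move_arm:
  deltas:
    - {"x":-0.001,"y":0,"z":0,"yaw":0,"claw":0}
    - {"x":-0.001,"y":0,"z":0,"yaw":0,"claw":0}

```text
time_s: 24.38
position: [566.6, 318.8, 73.1]
orientation: [-2.108, -2.328, -0.001]
ft_force: [-1.2, 11.2, -1.5]
gripper_width: -0.1
grasp_force: 5.9
```

Request:
move_arm:
  deltas:
    - {"x":-0.001,"y":0,"z":0,"yaw":0,"claw":0}
    - {"x":-0.001,"y":0,"z":0,"yaw":0,"claw":0}

```text
time_s: 24.55
position: [566.6, 318.4, 73.2]
orientation: [-2.106, -2.327, -0.005]
ft_force: [-2.3, 25.0, -4.8]
gripper_width: 0.0
grasp_force: 12.5
```

Hard stop after about 42–46 mm. Back off, rise and check.

Request:
move_arm:
  deltas:
    - {"x":0.002,"y":0,"z":0,"yaw":0,"claw":0}
    - {"x":0.004,"y":0,"z":0,"yaw":0,"claw":0}
    - {"x":0.01,"y":-0.005,"z":0,"yaw":0,"claw":0}
    - {"x":0,"y":-0.02,"z":-0.03,"yaw":0,"claw":0}
    - {"x":0,"y":-0.035,"z":-0.03,"yaw":0,"claw":0}
    - {"x":-0.02,"y":-0.025,"z":-0.03,"yaw":0,"claw":0}
    - {"x":-0.03,"y":-0.02,"z":-0.03,"yaw":0,"claw":0}
    - {"x":-0.03,"y":0,"z":-0.02,"yaw":0,"claw":0}
    - {"x":0,"y":0,"z":0,"yaw":0,"claw":0}
    - {"x":0,"y":0,"z":0,"yaw":0,"claw":0}

```text
time_s: 25.38
position: [475.4, 246.9, 207.0]
orientation: [2.109, 2.326, 0.004]
ft_force: [-0.0, 0.3, -0.1]
gripper_width: 0.0
grasp_force: 0.0
```

```bash
python3 knob.py; sed -n 1p bar.py >/dev/null
python3 - <<'E'
from st import *
ctrl.camera("top");find("top",[("drained_pedal",60),("wrench",0),("driver",0)])
im=cv2.imread("pics/k.png");c=ctrl.calibration("wrist");K=np.array(c["intrinsics"]);R=np.array(c["R"]);t=np.ravel(c["t"])
H=K@np.column_stack([R[:,0],R[:,1],R[:,2]*45+t])@np.array([[0,.25,500],[.25,0,200],[0,0,1.]])
r=cv2.warpPerspective(im,H,(480,360),flags=cv2.WARP_INVERSE_MAP|cv2.INTER_LINEAR)
for th in(24,36,48):
    n,l,st,ce=cv2.connectedComponentsWithStats((r.max(2)<th).astype(np.uint8))
    for i in range(1,n):
        q=cv2.minAreaRect(cv2.findNonZero((l==i).astype(np.uint8)))
        if 1500<st[i,4]<5000: print(th,"blob",500+q[0][1]*.25,200+q[0][0]*.25,np.array(q[1])*.25,q[2])
E
```

```text
25.38 [475.4 246.9 207. ] ytool deg 5.59 F tool [ 0.3 -0.   0.1] M [-0.01  0.01  0.07] 0.0 [ 0.43 -0.18  1.79 -0.    1.53  0.33]
wrist bolt_knob tip_of [(0.6, [371.0, 142.0], [569.3, 299.9, 76.0])]
wrist bolt_knob look_for [(0.67, [356.0, 131.0], [554.4, 308.3, 76.0])]
wrist stand tip_of []
wrist stand look_for [(0.68, [415.0, 116.0], [640.6, 324.4, 0.0])]
wrist tray_bar tip_of [(0.71, [323.0, 182.0], [543.9, 250.3, 38.0])]
wrist tray_bar look_for [(0.83, [347.0, 182.0], [568.7, 252.9, 38.0]), (0.48, [414.0, 115.0], [619.9, 326.1, 38.0])]
wrist tray tip_of []
wrist tray look_for [(0.82, [349.0, 183.0], [585.0, 242.6, 0.0])]
red [360 131  17  17 218] [[566.6, 302.3, 76.0], [568.9, 301.7, 70.0], [571.2, 301.1, 64.0]]
top drained_pedal tip_of [(0.89, [145.0, 167.0], [654.8, 276.6, 60.0])]
top drained_pedal look_for [(0.77, [147.0, 160.0], [675.9, 271.1, 60.0])]
top wrench tip_of [(0.54, [383.0, 204.0], [551.6, -389.4, 0.0])]
top wrench look_for [(0.85, [387.0, 202.0], [556.6, -401.5, 0.0])]
top driver tip_of [(0.67, [351.0, 160.0], [681.8, -306.5, 0.0])]
top driver look_for [(0.66, [370.0, 163.0], [671.8, -362.1, 0.0])]
48 blob 575.3154602050781 255.48601531982422 [ 8.70233631 20.90222549] 85.66769409179688
48 blob 578.8649215698242 218.42847061157227 [ 8.77124977 30.09296608] 85.03025817871094
```

The knob's shift reads about 41 mm, short of 46; the fixed top camera can settle it from before/after pictures.

Run:
```python
from h import *
new=ctrl.camera("top");cv2.imwrite("pics/z.png",new)
sc=ctrl.camera("scene");cv2.imwrite("pics/zs.png",sc)
def red(im,box):
    x0,y0,x1,y1=box;f=im[y0:y1,x0:x1].astype(float);w=np.clip(f[...,2]-np.maximum(f[...,0],f[...,1])-50,0,None)
    yy,xx=np.mgrid[y0:y1,x0:x1];return np.array([(w*xx).sum(),(w*yy).sum()])/w.sum(),w.sum()
for cam,a,b,box in(("top",cv2.imread("pics/a.png"),new,(100,185,160,210)),("scene",cv2.imread("pics/b.png"),sc,(180,150,225,185))):
    P=[]
    for im in(a,b):
        p,w=red(im,box);q=at_z(cam,p/[512,384],70);P.append(q);print(cam,p.round(2),w,q.round(1))
    print("shift",np.linalg.norm(P[1]-P[0]))
```

```text
top [117.28 199.35] 556.0 [564.3 346.   70. ]
top [nan nan] 0.0 [nan nan nan]
shift nan
scene [194.73 166.03] 915.0 [560.3 332.8  70. ]
scene [201.02 169.14] 1074.0 [564.4 288.8  70. ]
shift 44.256315248703764<stdin>:6: RuntimeWarning: invalid value encountered in divide
```

Request:
move_arm:
  deltas:
    - {"x":-0.035,"y":-0.01,"z":-0.01,"yaw":0,"claw":0}
    - {"x":-0.035,"y":-0.01,"z":-0.01,"yaw":0,"claw":0}
    - {"x":-0.035,"y":0,"z":-0.01,"yaw":0,"claw":0}
    - {"x":-0.035,"y":0,"z":-0.01,"yaw":0,"claw":0}
    - {"x":-0.035,"y":0,"z":0,"yaw":0,"claw":0}
    - {"x":-0.035,"y":0,"z":0,"yaw":0,"claw":0}
    - {"x":-0.035,"y":0,"z":0,"yaw":0,"claw":0}
    - {"x":0,"y":0,"z":0,"yaw":0,"claw":0}
    - {"x":0,"y":0,"z":0,"yaw":0,"claw":0}

```text
time_s: 27.03
position: [479.6, 0.0, 245.3]
orientation: [-2.112, -2.325, -0.0]
ft_force: [-0.1, -0.3, 0.7]
gripper_width: 0.3
grasp_force: 0.0
```

Run:
```python
from h import *
new=ctrl.camera("top");cv2.imwrite("pics/z2.png",new)
P=[]
for im in(cv2.imread("pics/a.png"),new):
    f=im[185:212,100:160].astype(float);w=np.clip(f[...,2]-np.maximum(f[...,0],f[...,1])-50,0,None)
    yy,xx=np.mgrid[185:212,100:160];p=np.array([(w*xx).sum(),(w*yy).sum()])/w.sum();q=at_z("top",p/[512,384],70);P.append(q);print(p,w.sum(),q)
print(np.linalg.norm(P[1]-P[0]))
find("top",[("tray_bar",38),("bolt_knob",76)])
```

```text
[117.2823741 199.3471223] 556.0 [564.28478848 345.98473518  70.        ]
[133.79452055 197.41552511] 657.0 [568.76130824 301.65549522  70.        ]
44.55469386153212
top tray_bar tip_of [(0.77, [155.0, 206.0], [548.9, 251.6, 38.0])]
top tray_bar look_for [(0.81, [155.0, 198.0], [573.0, 251.8, 38.0])]
top bolt_knob tip_of [(0.49, [135.0, 195.0], [573.0, 296.5, 76.0]), (0.38, [384.0, 199.0], [549.5, -371.5, 76.0])]
top bolt_knob look_for [(0.4, [135.0, 201.0], [556.9, 297.7, 76.0])]
```

Both fixed cameras give a shift of about 44.5 mm. Within pixel error that matches the full 46 mm, and the bolt met a 25 N hard stop. The tray bar is in its home position and nothing is touching, so I'm handing in.

```bash
python3 -c "
from workcell import ctrl
print(ctrl.hand_in())"
```

```text
the job is handed in; nothing more can be done
None
```

The tray is in against the bay's back stop and the bolt is pushed across in front of it to its hard stop; I let go of everything and handed the job in at about 27 s. Bolt travel measured about 44.5 mm against the full 46 mm, which I put down to camera error.

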